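# Screen the small bearing balls out of a mixed lot

## Robot

A 7-joint arm with a two-finger parallel gripper is mounted at the origin on a cart in front of the work surface, level with it; the furniture and walls round the work are solid. World frame = base frame: x ahead of the robot, y to its left, z up, the work surface at z = 0. Lengths are in mm, angles in rad, forces in N, time in s.
With the tool pointing down it reaches from about 400 to 875 mm from the base axis. Payload 4.4 kg.
Tool frame: the origin (TCP) lies at the very end of the fingers, on their centre line; the grasp point (between the pads) lies 19 mm behind it; z points along the fingers, y is the line along which they close (so a half turn about z gives the same grasp; the last joint's range is limited). The gripper opens to 85 mm and grips with 20 to 120 N. Pads are 22 mm wide; open, the fingers measure 114 mm over their backs; the gripper's body (76 mm by 85 mm) begins 54 mm behind the grasp point. The pads swing forward as they close: fully open they stand 13 mm farther back than shut.
Start: joints at [1.11, 0.628, 0.038, 1.517, -0.027, 0.996, -0.02], TCP at [250.033, -600.001, 231.313] pointing down, gripper open.
Joint ranges: [-3.06, 3.06], [-0.37, 2.12], [-1.25, 1.32], [0.18, 2.47], [-1.1, 4.24], [0.23, 1.98], [-2.94, 2.94]. Speed limits (rad/s): [2.57, 2.57, 3.14, 3.14, 3.14, 3.14, 3.14].

## Interface

Orientations are given as [roll, pitch, yaw] about the fixed x, y, z axes, in that order (R = Rz(yaw) Ry(pitch) Rx(roll)).
In Python, from cell import monitor, viewer, workorder gives the robot as it stands.
- The arm moves only by the tool arm_command, never from a script. Its argument "series" is one flat list of numbers, 5 for each row, row after row: the opening in per cent of the stroke, from 0 (shut) to 100 (fully open), then the shift along the tool's x, y, z in cm, then the turn about the tool's z in degrees. In form: [claw, x, y, z, roll, claw, x, y, z, roll, ...]. A call has exactly 5 rows; each row is the pose to reach, as a shift and turn from the pose commanded when the call began, along the tool's axes at that moment; what a row does not reach only later rows make up. A row lasts 1/12 s, in which the tool goes at most 41.7 mm and 7.16 degrees, less where a joint would pass 70% of its speed; a pose out of reach is approached as far as the arm can. A call with a gripper value outside its range is refused whole. The fingers move at their own pace and stop on an object; the grip force is fixed at half the most. Time passes only in rows, so rows that repeat a pose let the fingers close, or fill a call up. It gives the time, the measured TCP pose, the force, the opening and the grip force at its end, in the units of the state.
- monitor.read_state(): the state, without advancing time (a new reading comes with each control period).
- viewer.get_image(name): name is "scene" or "side" or "wrist"; returns (picture, depth): 400x640x3 uint8, red, green, blue; 400x640 float32, mm along the optical axis (not along the pixel's ray), 0 where there is no reading.
- viewer.camera_model(name): a dict with "mtx" (3x3 intrinsics, pixels), "dist_coeffs" ([k1, k2, p1, p2, k3] as OpenCV has them; the pictures are not rectified), "R" (3x3) and "t" (3): a world point X has camera coordinates R X + t. Camera axes: x right, y down, z forward; pixel columns grow to the right and rows downward; lengths in mm; the calibration is good to about 2 mm. A picture is of the moment at which its call begins: read the wrist's pose just before it. camera_model takes no time and is no camera call; for the wrist camera it gives the pose at the moment of the call.
- workorder.finish_job(): hands the job in; it is judged then, once.
The state is a dict: "clock": time; "qpos": joint angles; "qd": joint speeds; "tau": joint torques, N m; "eef_pos": TCP position; "tool_rot": TCP orientation; "force": force on the tool from outside, world axes, zero at the start; "torque": the same for the moment, N m; "width": finger opening in mm; "gripper_force": force on a finger pad.
Only numpy, scipy, OpenCV 4.12 (cv2) and the standard library are available. Lean on these libraries where they do the work, as an engineer would, in place of code of your own. Each camera call takes 0.05 s, during which the arm holds its last target. There are 200 camera calls.

## Task

Sieve the mixed bearing balls: take the sieve by its handle and, keeping it level and riding on the ledges of the catch box, shake it briskly from side to side, knocking it gently against the left buffer, then the right, the left and the right again - each time pressing the buffer in noticeably (about 5 mm) but never near its end (not over 10 mm) - and go on shaking until all four small balls have dropped into the box. Then lift the sieve out with the three large balls still in it and stand it flat in the empty parking tray. Do not force the sieve against the box, and leave the pliers, the masking tape and the yellow tin where they are.

Things in the scene. Friction and masses are not known exactly. Their poses are not given: they have to be found in the camera images.
- sieve_grip (a point): Centre of the sieve's black handle bar, which spans it between two posts: 82 mm long (x), 14 mm wide (y), 16 mm high, 66 mm free between the posts. The point is 60 mm above the sieve's underside, over its middle. x along the bar, y across it (the shaking direction), z up.
- sieve: The sieve: open aluminium frame 80 (x) by 106 (y) mm, walls 36 mm high, 0.3 to 0.45 kg empty; origin at the centre of its underside. Floor along y: slot, bar, slot, bar, slot, all running along x; slots 17 mm wide, bars 24.5 mm wide shallow V gutters, bottom 9 mm above the underside. It starts on the catch box's ledges, in the middle, aligned with the box.
- catch_box: Fixed grey open-topped box 94 (x) by 256 (y) mm; origin at the centre of its underside, +y = its left end seen from the robot. Floor 9 mm thick. The sieve slides along the box's y on white slippery ledges 40 mm above the origin, between guide walls 8 mm higher (3 mm play each side in x). A black block 38 mm high stands on the ledges at either end, with a sprung buffer facing the sieve.
- buffer_left (a joint): Compression of the rubber-tipped buffer at the box's left (+y) end, m: 0 free, grows as the sieve presses it to +y, hard stop 0.014. Spring 1 N per mm, no preload. Each buffer's block is clamped at an unmeasured setting: the free gap from sieve to buffer is 9 to 41 mm at the start, differing at the two ends, to be found by feel.
- buffer_right (a joint): The same for the buffer at the right (-y) end, pressed toward -y.
- parking_tray: Fixed shallow grey tray for the sieve, outside 104 mm (x) by 130 mm (y), 21 mm high, walls 3 mm, inside 98 by 124 mm, its floor 10 mm above the origin; origin at the centre of its underside. The sieve stands in it with its x and y along the tray's x and y (either way round).
- small_1_center (a point): Centre of a small steel ball, 14 mm diameter, 11 g; its axes mean nothing. The small balls start in the gutters of the sieve's bars, two in each, and stay there while it is still or slowly moved; they roll over the 1 mm high edges into the slots when it is shaken briskly along y (peaks of 2 m/s2 and more; strokes of 30 mm or more).
- large_1_center (a point): Centre of a large steel ball, 22 mm diameter, 44 g, too big for the slots; it lies in one. Its axes mean nothing.
- pliers: Bystander: red-handled pliers lying flat, 62 x 152 x 13 mm, origin at the centre of the underside.
- masking_tape: Bystander: roll of cream masking tape lying flat, 58 mm diameter, 18 mm high, origin at the centre of the underside.
- flux_pot: Bystander: round yellow tin, 49 mm diameter, 21 mm high, origin at the centre of the underside.
- small_2_center (a point): Centre of small ball 2, as small ball 1.
- small_3_center (a point): Centre of small ball 3, as small ball 1.
- small_4_center (a point): Centre of small ball 4, as small ball 1.
- large_2_center (a point): Centre of large ball 2, as large ball 1.
- large_3_center (a point): Centre of large ball 3, as large ball 1.

How it is judged:
By the outcome, as a careful person would: the job done as asked, in the order asked, and still so for the second after the job is handed in, with the robot touching nothing.
It also fails if it takes over 58 s, if anything falls off the work surface, if the arm or the gripper's body presses on something with over 40 N, if the wrist force passes 120 N, or if a joint passes its speed limit or range.

## Working session

There is one attempt and no reset: what is moved stays moved. The work goes in short steps, Python scripts to look and compute and a tool call to move; the robot and the scene stay as the last step left them, time stands still between calls to the robot, and variables do not carry over. Pictures are saved under pics/ and viewed, at most 10 in all, crops included, and the job is handed in when it is done.

Besides the shell and the picture viewer there is one more tool, called after "Request:" as name(argument=value, ...) on one line, values as JSON. arm_command: Moves the arm, as the interface text tells. Its arguments: {"type":"object","properties":{"series":{"type":"array","items":{"type":"number"}}},"required":["series"]}

```bash
ls; mkdir -p pics
cat > h.py <<'E'
import numpy as np, cv2
from cell import monitor, viewer, workorder
def shot(name, fn):
    m=viewer.camera_model(name); im,d=viewer.get_image(name)
    cv2.imwrite('pics/'+fn+'.png',cv2.cvtColor(im,cv2.COLOR_RGB2BGR)); np.savez('pics/'+fn+'.npz',im=im,d=d,**{k:np.array(v) for k,v in m.items()})
def load(fn): return np.load('pics/'+fn+'.npz')
def cloud(fn):
    z=load(fn); d=z['d']; h,w=d.shape; u,v=np.meshgrid(np.arange(w),np.arange(h))
    p=cv2.undistortPoints(np.stack([u,v],-1).reshape(-1,1,2).astype(np.float64),z['mtx'],z['dist_coeffs']).reshape(h,w,2)
    c=np.dstack([p[...,0]*d,p[...,1]*d,d]); W=(c-z['t'].ravel())@z['R']; W[d==0]=np.nan
    return W,z['im']
E
python3 - <<'E'
from h import *
s=monitor.read_state(); print({k:np.round(v,3) for k,v in s.items()})
shot('scene','scene1'); shot('side','side1')
a=cv2.imread('pics/scene1.png')
E
```

```text
pics
{'clock': np.float64(0.0), 'qpos': array([ 1.11 ,  0.629,  0.038,  1.518, -0.027,  0.996, -0.02 ]), 'qd': array([-0.001, -0.   ,  0.001,  0.   ,  0.001,  0.001,  0.001]), 'tau': array([-1.0000e-03, -5.6341e+01,  1.2260e+00, -1.9345e+01,  1.1000e-02,
        1.0000e-02, -0.0000e+00]), 'eef_pos': array([ 249.791, -599.416,  230.386]), 'tool_rot': array([-3.14 , -0.   ,  0.395]), 'force': array([-0.838,  0.32 , -0.35 ]), 'torque': array([0.014, 0.003, 0.012]), 'gripper_force': np.float64(0.0), 'width': np.float64(85.621)}
```

View pics/scene1.png

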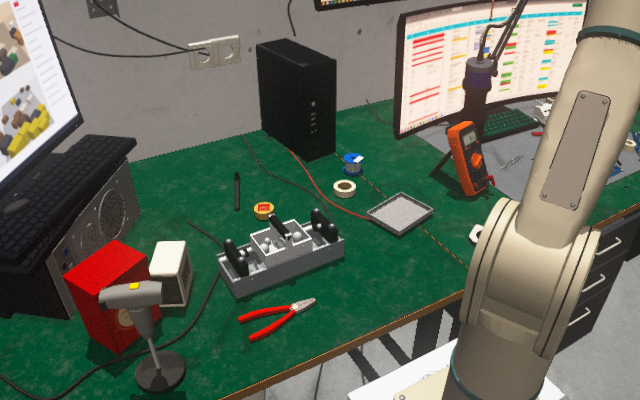

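View pics/side1.png

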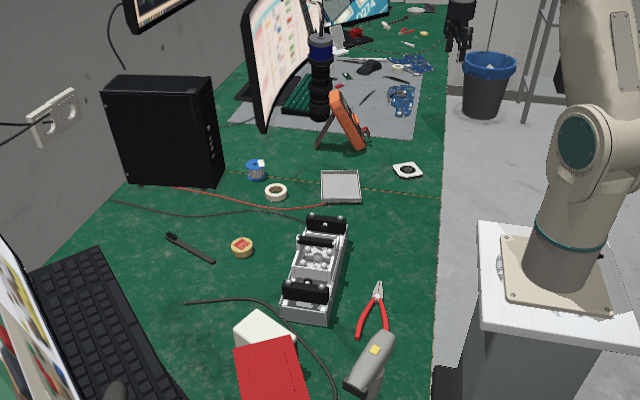

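The scene view shows the box at about (281,256) with the sieve in the middle (280,238), the tray at (400,213), pliers at (278,318), tin at (263,210) and tape at (345,188). The side view shows the box at (315,270) and the tray at (341,186).

Run:
```python
from h import *
pts=[]
for fn,seeds in (('scene1',dict(box=(281,256),tray=(400,213),tin=(263,210),tape=(345,188),pl=(278,318),handle=(279,227))),('side1',dict(box=(315,258),tray=(341,186),handle=(317,240)))):
    W,im=cloud(fn)
    for k,(u,v) in seeds.items(): print(fn,k,np.nanmedian(W[v-1:v+2,u-1:u+2].reshape(-1,3),0).round())
    pts.append(W.reshape(-1,3))
P=np.vstack(pts); P=P[~np.isnan(P).any(1)]; np.save('pics/P.npy',P)
W,_=cloud('scene1'); 
def rect(c,r,z0,z1):
    for i,Q in enumerate(pts+[P]):
        q=Q[(np.abs(Q[:,0]-c[0])<r[0])&(np.abs(Q[:,1]-c[1])<r[1])&(Q[:,2]>z0)&(Q[:,2]<z1)]
        print(i,len(q),cv2.minAreaRect(q[:,:2].astype(np.float32)) if len(q)>5 else '', np.percentile(q[:,2],[5,50,95]).round())
cb=np.nanmedian(W[254:258,279:283].reshape(-1,3),0); ct=np.nanmedian(W[211:215,398:402].reshape(-1,3),0)
print('box');rect(cb,(170,170),32,60);print('tray');rect(ct,(100,100),12,30)
```

```text
scene1 box [453. 134.  59.]
scene1 tray [ 509. -208.    8.]
scene1 tin [667.  82.  20.]
scene1 tape [ 682. -156.   -3.]
scene1 pl [356. 189.  -1.]
scene1 handle [486. 119. 105.]
side1 box [494. 122.  63.]
side1 tray [ 504. -208.   13.]
side1 handle [490. 116. 109.]
box
0 2187 ((492.7464294433594, 144.75531005859375), (323.06201171875, 111.71385955810547), 87.0569076538086) [34. 46. 59.]
1 1772 ((493.5572814941406, 115.18157958984375), (95.48324584960938, 255.6166229248047), 1.9906853437423706) [36. 49. 59.]
2 3959 ((493.4455871582031, 144.69969177246094), (322.6192932128906, 112.15850830078125), 87.39826202392578) [35. 47. 59.]
tray
0 417 ((506.5149230957031, -205.1694793701172), (107.19507598876953, 134.79693603515625), 13.891547203063965) [12. 17. 20.]
1 840 ((507.2183532714844, -207.9348602294922), (102.91329956054688, 138.13270568847656), 13.80643367767334) [12. 14. 24.]
2 1257 ((507.689697265625, -207.20059204101562), (107.17778015136719, 138.8563690185547), 14.467374801635742) [12. 15. 23.]
```

Run:
```python
from h import *
P=np.load('pics/P.npy')
for c in [(250,-600),(320,-520),(390,-420),(450,-300),(470,-150),(480,0),(493,115)]:
    q=P[(np.hypot(P[:,0]-c[0],P[:,1]-c[1])<130)&(P[:,2]<700)]; print(c,len(q),q[:,2].max().round() if len(q) else '')
s=monitor.read_state(); y=s['tool_rot'][2]; R=cv2.Rodrigues(np.array([0,0,y]))[0]@np.diag([1,-1,-1])
for t in [(420,-330,231),(485,115,260)]: print(np.round(R.T@(np.array(t)-[250,-600,231.3])/10,1))
```

```text
(250, -600) 3614 414.0
(320, -520) 3878 414.0
(390, -420) 6444 118.0
(450, -300) 10007 160.0
(470, -150) 11172 26.0
(480, 0) 13076 113.0
(493, 115) 17795 113.0
[ 26.1 -18.4   0. ]
[ 49.2 -57.   -2.9]
```

Request:
arm_command(series=[45,3.3,-2.3,0,5,45,6.5,-4.6,0,10,45,9.8,-6.9,0,15,45,13,-9.2,0,20,45,16.3,-11.5,0,20.6])

```text
clock: 0.52
eef_pos: [356.5, -429.3, 230.9]
tool_rot: [-3.141, 0.001, 0.031]
force: [0.9, -0.1, -0.4]
width: 38.7
gripper_force: 0.0
```

Request:
arm_command(series=[45,1,-3.6,0,0,45,2,-7.2,0,0,45,3,-10.8,0,0,45,4,-14.4,0,0,45,5,-18,-1,0])

```text
clock: 0.93
eef_pos: [398.8, -246.9, 239.9]
tool_rot: [-3.14, 0.003, 0.035]
force: [1.9, 0.0, 0.1]
width: 38.4
gripper_force: 0.0
```

Request:
arm_command(series=[45,1,-3.6,0,0,45,2,-7.2,0,0,45,3,-10.8,0,0,45,4,-14.4,0,0,45,5,-18,-1,0])

```text
clock: 1.35
eef_pos: [442.2, -65.8, 250.1]
tool_rot: [-3.141, 0.004, 0.035]
force: [0.9, 0.0, -0.4]
width: 38.2
gripper_force: 0.0
```

Request:
arm_command(series=[45,1,-3.6,0,0,45,2,-7.2,0,0,45,3,-10.8,0,0,45,4,-14.4,0,0,45,5,-18,-1,0])

```text
clock: 1.77
eef_pos: [485.8, 115.3, 259.9]
tool_rot: [3.141, 0.004, 0.035]
force: [1.3, -0.7, 0.0]
width: 38.5
gripper_force: 0.0
```

Run:
```python
from h import *
s=monitor.read_state(); print({k:np.round(s[k],3) for k in ('clock','eef_pos','tool_rot','force','width')})
shot('wrist','w1')
z=load('w1'); print('cam at',(-z['R'].T@z['t'].ravel()).round(), z['R'].round(2))
```

```text
{'clock': np.float64(1.767), 'eef_pos': array([485.81 , 115.327, 259.91 ]), 'tool_rot': array([3.141, 0.004, 0.035]), 'force': array([ 1.31 , -0.675,  0.033]), 'width': np.float64(38.539)}
cam at [569. 118. 403.] [[ 0.04 -1.    0.  ]
 [-0.94 -0.03  0.33]
 [-0.33 -0.01 -0.95]]
```

View pics/w1.png

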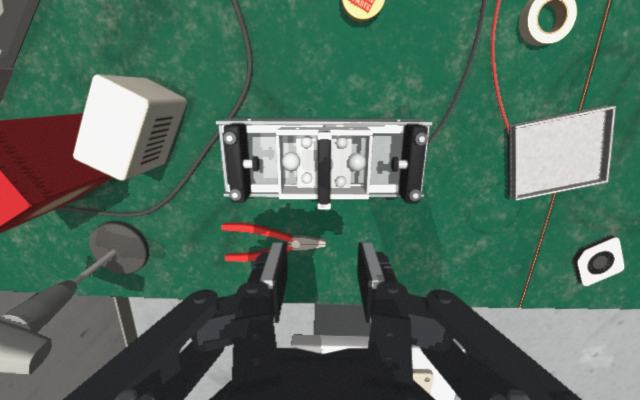

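The close view shows the box spanning (217..432, 121..203), the handle bar at (324,172), buffers left at about (252,163) and right at (398,163), and the balls in the sieve. I'll enlarge it and measure the depths.

Run:
```python
from h import *
W,im=cloud('w1')
c=cv2.cvtColor(im[112:212,215:435],cv2.COLOR_RGB2BGR); cv2.imwrite('pics/w1c.png',cv2.resize(c,None,fx=3.5,fy=3.5,interpolation=cv2.INTER_CUBIC))
Q=W.reshape(-1,3); 
def rect(c,r,z0,z1):
    q=Q[(np.abs(Q[:,0]-c[0])<r[0])&(np.abs(Q[:,1]-c[1])<r[1])&(Q[:,2]>z0)&(Q[:,2]<z1)].astype(np.float32)
    print(len(q),cv2.minAreaRect(q[:,:2]),q[:,2].max())
rect((493,115),(80,30),95,120); rect((493,115),(80,160),36,56);rect((507,-207),(90,90),14,28)
for v in (160,163,166): 
    print(v,[tuple(W[v,u].round().astype(int)) for u in list(range(244,288,2))+list(range(362,404,2))])
```

```text
Traceback (most recent call last):
cv2.error: OpenCV(4.12.0) /io/opencv/modules/imgproc/src/convhull.cpp:143: error: (-215:Assertion failed) total >= 0 && (depth == CV_32F || depth == CV_32S) in function 'convexHull'
```

View pics/w1c.png

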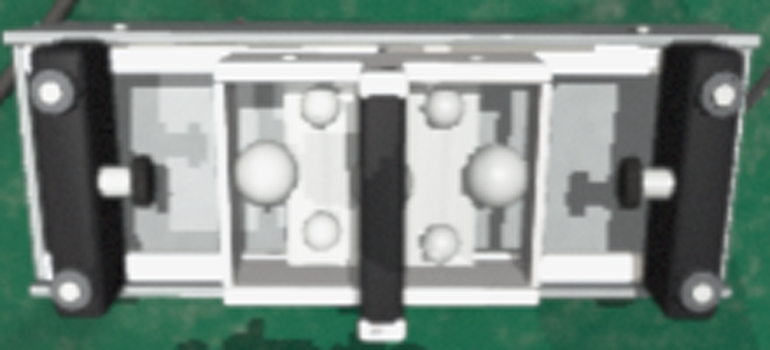

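The crop shows the left buffer tip at full-image (260,164), the right tip at (391.6,164), the sieve's outer wall tops at (278.4,164) and (372,164), and the bar at (324,172).

Run:
```python
from h import *
W,im=cloud('w1'); Q=W.reshape(-1,3); z=load('w1')
Q=Q[~np.isnan(Q).any(1)]
def rect(c,r,z0,z1):
    q=Q[(np.abs(Q[:,0]-c[0])<r[0])&(np.abs(Q[:,1]-c[1])<r[1])&(Q[:,2]>z0)&(Q[:,2]<z1)].astype(np.float32)
    print(len(q),cv2.minAreaRect(q[:,:2]) if len(q)>3 else '',q[:,2].max() if len(q) else '')
rect((493,115),(80,30),85,130); rect((493,115),(80,160),36,56);rect((507,-207),(90,90),14,28)
v=163; print([tuple(np.nan_to_num(W[v,u]).round().astype(int)[1:]) for u in list(range(250,286,2))])
print([tuple(np.nan_to_num(W[v,u]).round().astype(int)[1:]) for u in list(range(364,402,2))])
def ray(u,v,h):
    p=cv2.undistortPoints(np.array([[[u,v]]],float),z['mtx'],z['dist_coeffs']).ravel(); R=z['R'];C=-R.T@z['t'].ravel()
    d=R.T@np.array([*p,1]); return (C+d*(h-C[2])/d[2]).round(1)
for n,u,v,h in (('bufL',260,164,58),('sL',278.4,164,76),('sR',372,164,76),('bufR',391.6,164,58),('bar far',324.5,140,108),('bar near',323.5,203,108),
 ('boxTL',217,122.5,48),('boxTR',431.5,123,48)): print(n,ray(u,v,h))
```

```text
Traceback (most recent call last):
cv2.error: OpenCV(4.12.0) /io/opencv/modules/imgproc/src/convhull.cpp:143: error: (-215:Assertion failed) total >= 0 && (depth == CV_32F || depth == CV_32S) in function 'convexHull'
```

Run:
```python
from h import *
W,im=cloud('w1'); Q=W.reshape(-1,3); z=load('w1')
Q=Q[~np.isnan(Q).any(1)]
def rect(c,r,z0,z1):
    q=Q[(np.abs(Q[:,0]-c[0])<r[0])&(np.abs(Q[:,1]-c[1])<r[1])&(Q[:,2]>z0)&(Q[:,2]<z1)]
    print(len(q),cv2.minAreaRect(q[:,:2].astype(np.float32).copy()) if len(q)>3 else '',q[:,2].max() if len(q) else '')
rect((493,115),(80,30),95,130); rect((493,115),(80,160),36,56);rect((507,-207),(90,90),14,28)
v=163; print([tuple(np.nan_to_num(W[v,u]).round().astype(int)[1:].tolist()) for u in list(range(250,286,2))])
print([tuple(np.nan_to_num(W[v,u]).round().astype(int)[1:].tolist()) for u in list(range(364,402,2))])
def ray(u,v,h):
    p=cv2.undistortPoints(np.array([[[u,v]]],float),z['mtx'],z['dist_coeffs']).ravel(); R=z['R'];C=-R.T@z['t'].ravel()
    d=R.T@np.array([*p,1]); return (C+d*(h-C[2])/d[2]).round(1)
for n,u,v,h in (('bufL',260,164,58),('sL',278.4,164,76),('sR',372,164,76),('bufR',391.6,164,58),('bar far',324.5,140,108),('bar near',323.5,203,108),
 ('boxTL',217,122.5,48),('boxTR',431.5,123,48)): print(n,ray(u,v,h))
```

```text
1066 ((493.6501159667969, 113.58190155029297), (81.76705932617188, 13.655019760131836), 1.7480159997940063) 110.97110680044062
4991 ((494.1828308105469, 113.41032409667969), (95.21760559082031, 255.9478302001953), 1.803066611289978) 55.98518687629281
1585 ((507.5998229980469, -207.29489135742188), (105.21761322021484, 133.17478942871094), 14.30229377746582) 23.44203998797328
[(198, 72), (195, 75), (192, 76), (190, 74), (189, 68), (199, 11), (196, 10), (193, 11), (191, 10), (189, 7), (186, 9), (183, 9), (180, 9), (177, 11), (165, 77), (164, 68), (162, 64), (159, 68)]
[(66, 65), (64, 65), (63, 75), (49, 10), (46, 9), (44, 10), (41, 9), (38, 9), (35, 9), (33, 9), (30, 7), (28, 10), (25, 9), (22, 9), (34, 69), (33, 74), (31, 74), (29, 76), (26, 72)]
bufL [488.4 189.2  58. ]
sL [493.3 164.6  76. ]
sR [497.1  58.6  76. ]
bufR [494.   31.8  58. ]
bar far [526.7 113.9 108. ]
bar near [459.9 112.4 108. ]
boxTL [534.4 240.5  48. ]
boxTR [542.9 -12.5  48. ]
```

Request:
arm_command(series=[45,0.4,0.1,3.6,0.2,45,0.8,0.2,7.2,0.2,45,0.8,0.2,10.8,0.2,45,0.8,0.2,14,0.2,45,0.8,0.2,15.5,0.2])

```text
clock: 2.23
eef_pos: [492.7, 111.3, 102.7]
tool_rot: [3.14, 0.006, 0.032]
force: [0.9, 0.1, 0.3]
width: 38.3
gripper_force: 0.0
```

Request:
arm_command(series=[45,0,0,1.0,0,45,0,0,2.0,0,45,0,0,2.4,0,20,0,0,2.4,0,0,0,0,2.4,0])

```text
clock: 2.65
eef_pos: [495.9, 112.3, 83.0]
tool_rot: [-3.141, -0.002, 0.032]
force: [-0.4, 3.5, -0.0]
width: 15.3
gripper_force: 0.3
```

Request:
arm_command(series=[0,0,0,0,0,0,0,0,0,0,0,0,0,0,0,0,0,0,0,0,0,0,0,0,0])

```text
clock: 3.07
eef_pos: [495.9, 112.3, 83.2]
tool_rot: [-3.141, -0.002, 0.032]
force: [-0.2, 1.4, 6.9]
width: 12.8
gripper_force: 59.9
```

Request:
arm_command(series=[0,0,0,-0.1,0,0,0,-0.4,-0.1,0,0,0,-0.8,-0.1,0,0,0,-1.2,-0.1,0,0,0,-1.5,-0.1,0])

```text
clock: 3.48
eef_pos: [494.7, 127.6, 83.3]
tool_rot: [-3.142, -0.0, 0.032]
force: [-0.4, -1.1, -0.9]
width: 12.8
gripper_force: 59.1
```

Request:
arm_command(series=[0,0,-0.2,0,0,0,0,-0.4,0,0,0,0,-0.4,0,0,0,0,-0.4,0,0,0,0,-0.4,0,0])

```text
clock: 3.9
eef_pos: [494.5, 131.8, 83.3]
tool_rot: [-3.141, -0.0, 0.032]
force: [-0.7, 1.0, -2.2]
width: 12.8
gripper_force: 59.0
```

Request:
arm_command(series=[0,0,-0.2,0,0,0,0,-0.3,0,0,0,0,-0.3,0,0,0,0,-0.3,0,0,0,0,-0.3,0,0])

```text
clock: 4.32
eef_pos: [494.4, 134.0, 83.3]
tool_rot: [3.142, 0.0, 0.032]
force: [-1.1, -0.2, -3.2]
width: 12.6
gripper_force: 58.9
```

Request:
arm_command(series=[0,0,-0.2,0,0,0,0,-0.2,0,0,0,0,-0.2,0,0,0,0,-0.2,0,0,0,0,-0.2,0,0])

```text
clock: 4.73
eef_pos: [494.4, 136.3, 83.2]
tool_rot: [-3.141, 0.0, 0.032]
force: [0.6, 0.7, -3.4]
width: 13.4
gripper_force: 58.8
```

Request:
arm_command(series=[0,0,-0.2,0,0,0,0,-0.2,0,0,0,0,-0.2,0,0,0,0,-0.2,0,0,0,0,-0.2,0,0])

```text
clock: 5.15
eef_pos: [494.4, 138.1, 83.3]
tool_rot: [-3.142, 0.0, 0.032]
force: [-0.5, -0.1, -2.8]
width: 12.8
gripper_force: 58.8
```

Run:
```python
from h import *
shot('wrist','w2'); a=cv2.imread('pics/w2.png'); 
cv2.imwrite('pics/w2c.png',cv2.resize(a,(800,500)))
f=[]
for i in range(4): f.append(monitor.read_state()['force'])
print(np.round(f,1))
```

```text
[[ 0.  -0.8 -4.1]
 [ 0.  -0.8 -4.1]
 [ 0.  -0.8 -4.1]
 [ 0.  -0.8 -4.1]]
```

View pics/w2c.png

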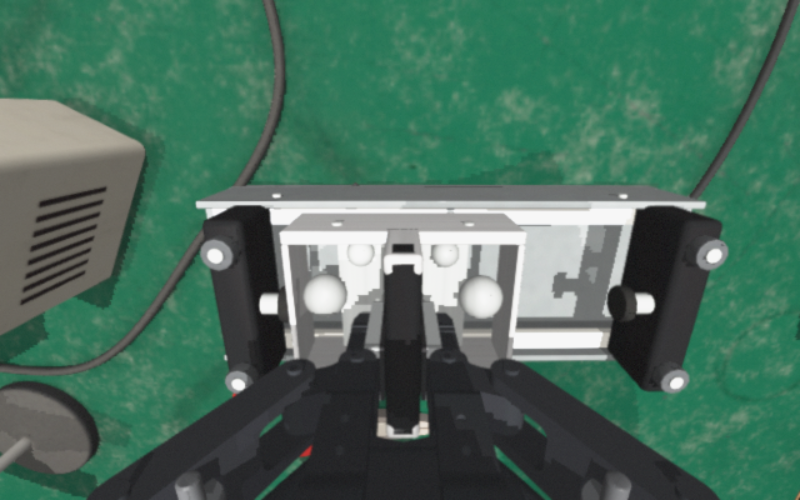

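The view shows the sieve's left wall at about (285,300 in the 800-wide picture) right beside the left buffer, whose white rod shows at (268,303). The right buffer tip is at (610,300).

Run:
```python
from h import *
for fn in ('w1','w2'):
    W,im=cloud(fn); W=np.nan_to_num(W)
    # strip along box y near x~494, z 62..78 : list y extents by brightness
    for lo,hi in ((165,225),(0,66)):
        m=(np.abs(W[...,0]-490)<4)&(W[...,2]>60)&(W[...,2]<82)&(W[...,1]>lo)&(W[...,1]<hi)
        y=W[...,1][m]; g=im[m].mean(1); zz=W[...,2][m]
        b=np.floor(y/2)*2; print(fn,[(int(k),int(g[b==k].mean()),int(zz[b==k].mean()),int((b==k).sum())) for k in np.unique(b)])
```

```text
w1 [(164, 244, 75, 4), (188, 43, 69, 22), (190, 53, 74, 13), (192, 61, 74, 11), (194, 102, 74, 6), (196, 214, 71, 11), (198, 226, 70, 8), (200, 236, 70, 12), (202, 232, 70, 11), (204, 149, 72, 21), (206, 47, 77, 14), (208, 62, 78, 16), (210, 64, 78, 12), (212, 60, 78, 11), (214, 57, 78, 14), (216, 55, 78, 14), (218, 55, 78, 11), (220, 53, 77, 12), (222, 53, 76, 5)]
w1 [(0, 75, 77, 7), (2, 48, 78, 11), (4, 49, 78, 13), (6, 51, 78, 11), (8, 52, 78, 13), (10, 52, 78, 11), (12, 53, 78, 13), (14, 49, 78, 13), (16, 30, 72, 29), (18, 53, 70, 6), (20, 147, 69, 4), (22, 159, 70, 3), (24, 144, 70, 4), (26, 98, 69, 2), (28, 59, 73, 4), (30, 47, 73, 8), (32, 48, 71, 14), (34, 42, 67, 3), (60, 238, 76, 7), (62, 134, 70, 27), (64, 154, 63, 3)]
w2 [(164, 198, 61, 3), (166, 179, 63, 34), (168, 199, 66, 35), (170, 209, 67, 37), (172, 218, 68, 35), (174, 217, 69, 35), (176, 220, 69, 36), (178, 222, 69, 32), (180, 213, 68, 26), (182, 207, 67, 24), (184, 190, 66, 17), (186, 123, 68, 112), (188, 245, 76, 45), (190, 153, 75, 29), (192, 64, 74, 39), (194, 65, 74, 37), (196, 167, 72, 14), (198, 230, 71, 34), (200, 231, 70, 34), (202, 232, 70, 41), (204, 122, 72, 73), (206, 51, 76, 73), (208, 58, 78, 45), (210, 58, 78, 41), (212, 56, 78, 43), (214, 55, 78, 35), (216, 55, 78, 43), (218, 55, 78, 42), (220, 54, 78, 35), (222, 55, 77, 11)]
w2 [(0, 57, 77, 21), (2, 54, 78, 32), (4, 54, 78, 39), (6, 54, 78, 41), (8, 54, 78, 42), (10, 54, 78, 36), (12, 54, 78, 38), (14, 50, 77, 57), (16, 35, 71, 190), (18, 54, 72, 20), (20, 186, 69, 5), (22, 183, 69, 4), (26, 55, 73, 1), (28, 56, 73, 9), (30, 55, 73, 15), (32, 34, 68, 104), (34, 39, 65, 4)]
```

Request:
arm_command(series=[0,0,-0.1,0,0,0,0,-0.2,0,0,0,0,-0.3,0,0,0,0,-0.3,0,0,0,0,-0.3,0,0])

```text
clock: 5.62
eef_pos: [494.3, 140.5, 83.3]
tool_rot: [3.141, 0.0, 0.031]
force: [0.2, -4.0, -2.6]
width: 13.1
gripper_force: 58.9
```

Request:
arm_command(series=[0,0,-0.1,0,0,0,0,-0.2,0,0,0,0,-0.2,0,0,0,0,-0.2,0,0,0,0,-0.2,0,0])

```text
clock: 6.03
eef_pos: [494.2, 142.4, 83.3]
tool_rot: [3.141, 0.0, 0.031]
force: [0.7, -5.5, -2.0]
width: 12.7
gripper_force: 59.0
```

Run:
```python
from h import *
shot('wrist','w3')
print([np.round(monitor.read_state()[k],2) for k in('force','eef_pos')])
W,im=cloud('w3'); W=np.nan_to_num(W)
m=(np.abs(W[...,0]-490)<4)&(W[...,2]>60)&(W[...,2]<82)&(W[...,1]>186)&(W[...,1]<208)
y=W[...,1][m]; g=im[m].mean(1); b=np.floor(y); print([(int(k),int(g[b==k].mean())) for k in np.unique(b)])
```

```text
[array([ 0.4 , -5.26, -2.09]), array([494.19, 142.43,  83.33])]
[(186, 204), (187, 206), (188, 203), (189, 184), (190, 165), (191, 113), (192, 173), (193, 246), (194, 240), (195, 138), (196, 68), (197, 63), (198, 61), (199, 66), (200, 96), (201, 245), (202, 241), (203, 230), (204, 230), (205, 95), (206, 39), (207, 50)]
```

Request:
arm_command(series=[0,0,1.0,0,0,0,0,2.6,0,0,0,0,4.2,0,0,0,0,5.1,0,0,0,0,5.2,0,0])

```text
clock: 6.5
eef_pos: [495.9, 89.2, 83.3]
tool_rot: [3.141, 0.0, 0.029]
force: [-0.9, -1.1, -5.0]
width: 12.9
gripper_force: 58.8
```

Request:
arm_command(series=[0,0,0.1,0,0,0,0,0.2,0,0,0,0,0.3,0,0,0,0,0.3,0,0,0,0,0.3,0,0])

```text
clock: 6.92
eef_pos: [496.0, 88.9, 83.3]
tool_rot: [-3.141, -0.0, 0.033]
force: [0.2, 0.5, -3.3]
width: 12.8
gripper_force: 58.8
```

Request:
arm_command(series=[0,0,0.1,0,0,0,0,0.3,0,0,0,0,0.4,0,0,0,0,0.4,0,0,0,0,0.4,0,0])

```text
clock: 7.33
eef_pos: [496.2, 84.5, 83.4]
tool_rot: [-3.141, -0.0, 0.032]
force: [-0.9, 2.8, -4.3]
width: 12.9
gripper_force: 58.8
```

Run:
```python
from h import *
shot('wrist','w4')
print([np.round(monitor.read_state()[k],2) for k in('force','eef_pos')])
for fn in ('w2','w4'):
    W,im=cloud(fn); W=np.nan_to_num(W)
    m=(np.abs(W[...,0]-490)<4)&(W[...,2]>60)&(W[...,2]<82)&(W[...,1]>14)&(W[...,1]<40)
    y=W[...,1][m]; g=im[m].mean(1); b=np.floor(y); print([(int(k),int(g[b==k].mean())) for k in np.unique(b)])
```

```text
[array([ 0.76,  2.42, -3.91]), array([496.18,  84.51,  83.38])]
[(14, 53), (15, 48), (16, 38), (17, 33), (18, 48), (19, 173), (20, 174), (21, 204), (22, 177), (23, 186), (27, 55), (28, 58), (29, 54), (30, 57), (31, 53), (32, 36), (33, 34), (34, 39)]
[(14, 49), (15, 46), (16, 36), (17, 30), (18, 114), (19, 141), (20, 141), (21, 120), (22, 120), (23, 151), (25, 44), (26, 44), (27, 48), (28, 53), (29, 68), (30, 110), (31, 232), (32, 244), (33, 202), (34, 110), (36, 192), (37, 181), (38, 178), (39, 207)]
```

Request:
arm_command(series=[0,0,0.1,0,0,0,0,0.3,0,0,0,0,0.3,0,0,0,0,0.3,0,0,0,0,0.3,0,0])

```text
clock: 7.8
eef_pos: [496.3, 81.7, 83.4]
tool_rot: [-3.141, -0.0, 0.032]
force: [-1.2, 5.4, -3.2]
width: 12.6
gripper_force: 59.0
```

Run:
```python
from h import *
viewer.get_image('wrist'); s=monitor.read_state()
print([np.round(s[k],2) for k in('force','eef_pos')])
```

```text
[array([-0.86,  5.7 , -3.45]), array([496.29,  81.71,  83.43])]
```

Request:
arm_command(series=[0,0,-2.0,0,0,0,0,-4.2,0,0,0,0,-5.5,0,0,0,0,-6.1,0,0,0,0,-6.2,0,0])

```text
clock: 8.27
eef_pos: [494.4, 141.6, 83.4]
tool_rot: [3.139, -0.0, 0.032]
force: [0.2, -4.9, -1.0]
width: 12.7
gripper_force: 59.6
```

Request:
arm_command(series=[0,0,2.0,0,0,0,0,4.2,0,0,0,0,5.5,0,0,0,0,6.1,0,0,0,0,6.2,0,0])

```text
clock: 8.68
eef_pos: [496.1, 80.6, 83.5]
tool_rot: [-3.14, 0.0, 0.029]
force: [-1.1, 6.2, -1.8]
width: 13.1
gripper_force: 59.6
```

Request:
arm_command(series=[0,0,-2.0,0,0,0,0,-4.0,0,0,0,0,-4.9,0,0,0,0,-3.0,0,0,0,0,-1.2,0,0])

```text
clock: 9.1
eef_pos: [495.8, 94.8, 83.3]
tool_rot: [-3.141, -0.0, 0.037]
force: [-0.5, -0.3, -3.2]
width: 12.8
gripper_force: 59.6
```

Request:
arm_command(series=[0,0,-1.8,0,0,0,0,-3.6,0,0,0,0,-1.8,0,0,0,0,0,0,0,0,0,-1.8,0,0])

```text
clock: 9.52
eef_pos: [495.5, 101.4, 83.5]
tool_rot: [3.134, 0.001, 0.021]
force: [-0.6, -2.6, -2.3]
width: 13.2
gripper_force: 60.0
```

Request:
arm_command(series=[0,0,-1.8,0,0,0,0,0,0,0,0,0,1.8,0,0,0,0,0,0,0,0,0,0,0,0])

```text
clock: 9.93
eef_pos: [495.5, 111.9, 83.4]
tool_rot: [-3.141, -0.001, 0.032]
force: [0.4, 1.5, -5.2]
width: 12.8
gripper_force: 60.0
```

Run:
```python
from h import *
shot('wrist','w5'); shot('side','s5')
a=cv2.imread('pics/w5.png')[140:300,150:510]; b=cv2.imread('pics/s5.png')[200:330,260:380]
c=np.vstack([cv2.resize(a,(675,300)),cv2.resize(b,(675,300))[:,:]]) 
b=cv2.resize(b,(277,300),interpolation=cv2.INTER_CUBIC); c=np.hstack([cv2.resize(a,(520,231)),np.zeros((231,3,3),np.uint8),cv2.resize(b,(277,231))])
cv2.imwrite('pics/c5.png',c)
```

```text
(no output)
```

View pics/c5.png

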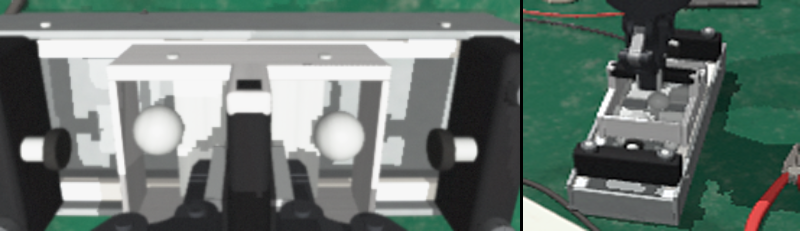

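The crop shows the two far small balls gone, with large balls at (158,130) and (340,135). The hand hides the near part of the bars, so I'll shake more, then release and look from above.

Request:
arm_command(series=[0,0,1.8,0,0,0,0,0,0,0,0,0,-1.8,0,0,0,0,0,0,0,0,0,1.8,0,0])

```text
clock: 10.45
eef_pos: [495.8, 95.6, 83.3]
tool_rot: [-3.14, -0.001, 0.038]
force: [-1.0, -0.9, -3.1]
width: 12.9
gripper_force: 60.4
```

Request:
arm_command(series=[0,0,-1.8,0,0,0,0,-3.6,0,0,0,0,-1.8,0,0,0,0,0,0,0,0,0,-1.8,0,0])

```text
clock: 10.87
eef_pos: [495.5, 101.5, 83.5]
tool_rot: [3.134, 0.001, 0.022]
force: [-0.4, -2.7, -2.1]
width: 13.0
gripper_force: 60.5
```

Request:
arm_command(series=[0,0,-1.8,0,0,0,0,0,0,0,0,0,1.8,0,0,0,0,0,0,0,0,0,0,0,0])

```text
clock: 11.28
eef_pos: [495.4, 112.0, 83.4]
tool_rot: [-3.141, -0.001, 0.032]
force: [1.3, 2.8, -5.0]
width: 13.0
gripper_force: 60.3
```

Request:
arm_command(series=[0,0,0,0.05,0,45,0,0,0,0,45,0,0,0,0,45,0,0,0,0,45,0,0,-1,0])

```text
clock: 11.7
eef_pos: [494.1, 110.4, 92.4]
tool_rot: [3.141, 0.003, 0.032]
force: [0.6, 0.8, 0.7]
width: 38.3
gripper_force: 0.0
```

Request:
arm_command(series=[45,-0.5,0,-3,0,45,-1.5,0,-6,0,45,-3,0,-9,0,45,-4,0,-12,0,45,-4,0,-12,0])

```text
clock: 12.12
eef_pos: [456.1, 110.2, 218.6]
tool_rot: [-3.139, -0.007, 0.032]
force: [0.0, 0.1, -0.5]
width: 38.6
gripper_force: 0.0
```

Run:
```python
from h import *
shot('wrist','w6')
a=cv2.imread('pics/w6.png')[90:290,180:480]; cv2.imwrite('pics/c6.png',cv2.resize(a,(800,533),interpolation=cv2.INTER_CUBIC))
```

```text
(no output)
```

View pics/c6.png

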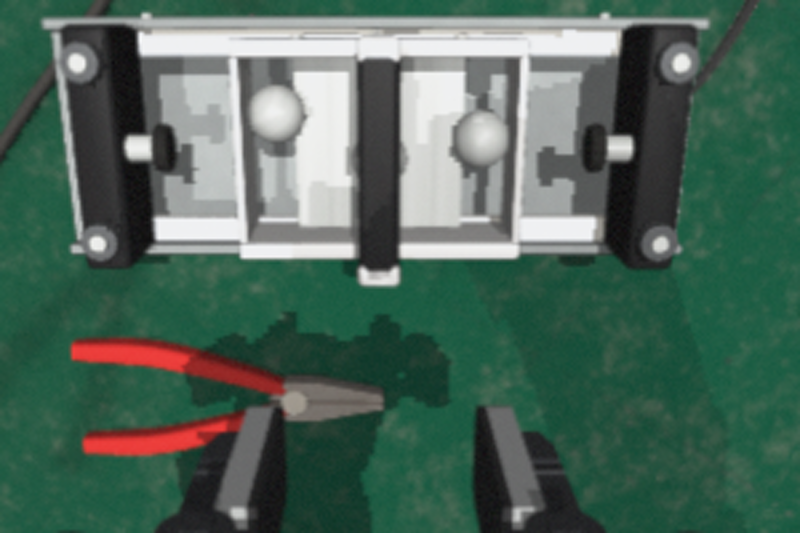

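No small balls are left on the bars. The large balls are at (275,112) and (482,138), and the third shows under the bar at (403,155). I'll regrasp and lift.

Request:
arm_command(series=[45,2.5,0,3.5,0,45,3.8,0,7,0,45,3.8,0,10,0,45,3.8,0,12,0,45,3.8,0,12.8,0])

```text
clock: 12.58
eef_pos: [491.1, 110.1, 81.7]
tool_rot: [3.14, 0.006, 0.031]
force: [-0.6, -0.8, -0.9]
width: 38.3
gripper_force: 0.0
```

Request:
arm_command(series=[45,0,0,0.15,0,0,0,0,0.15,0,0,0,0,0.15,0,0,0,0,0.15,0,0,0,0,0.15,0])

```text
clock: 13.0
eef_pos: [494.0, 111.2, 85.0]
tool_rot: [-3.141, -0.002, 0.032]
force: [-0.6, -0.7, 1.6]
width: 12.3
gripper_force: 59.2
```

Request:
arm_command(series=[0,0,0,0,0,0,0,0,-0.2,0,0,0,0,-0.6,0,0,0,0,-1.3,0,0,0,0,-2,0])

```text
clock: 13.42
eef_pos: [492.8, 110.9, 104.1]
tool_rot: [3.141, 0.001, 0.032]
force: [-0.1, -0.2, -4.5]
width: 12.6
gripper_force: 58.6
```

Request:
arm_command(series=[0,0,0,-0.9,0,0,0,0,-2.2,0,0,0,0,-3.6,0,0,0,0,-4.8,0,0,0,0,-5.5,0])

```text
clock: 13.83
eef_pos: [493.9, 111.1, 160.8]
tool_rot: [-3.141, -0.002, 0.032]
force: [-0.0, 0.3, -4.3]
width: 12.7
gripper_force: 58.6
```

Request:
arm_command(series=[0,0,0.6,-0.3,0,0,0,1.7,-0.3,0,0,0,3.2,-0.3,0,0,0,5,-0.3,0,0,0.1,7,-0.3,0])

```text
clock: 14.25
eef_pos: [495.4, 39.6, 161.1]
tool_rot: [3.141, 0.002, 0.032]
force: [0.6, 0.1, -4.8]
width: 12.7
gripper_force: 58.6
```

Request:
arm_command(series=[0,0,2.1,0,0,0,0,4.2,0,0,0,0,6.3,0,0,0,0,8.4,0,0,0,0.1,10.5,0,0])

```text
clock: 14.67
eef_pos: [499.4, -66.3, 161.0]
tool_rot: [3.141, 0.002, 0.03]
force: [0.6, 0.2, -4.7]
width: 13.1
gripper_force: 58.6
```

Request:
arm_command(series=[0,0,2.1,0,0,0,0,4.2,0,0,0,0,6.3,0,0,0,0,8.4,0,0,0,0.2,10.2,0,0])

```text
clock: 15.08
eef_pos: [504.0, -168.7, 160.9]
tool_rot: [3.141, 0.003, 0.029]
force: [0.4, 0.0, -4.3]
width: 13.0
gripper_force: 58.6
```

Request:
arm_command(series=[0,0,1.7,0,-1,0,0,3.0,0,-3,0,0,3.9,0,-6,0,0,4.3,0,-9,0,0,4.4,0,-12])

```text
clock: 15.5
eef_pos: [505.6, -212.5, 160.8]
tool_rot: [3.142, 0.003, 0.24]
force: [0.6, 0.8, -4.3]
width: 12.8
gripper_force: 58.6
```

Run:
```python
from h import *
s=monitor.read_state(); print([np.round(s[k],2) for k in('clock','force','eef_pos','tool_rot')])
shot('wrist','w7'); shot('side','s7')
for fn in('w7','s7'):
    W,im=cloud(fn); Q=W.reshape(-1,3); Q=Q[~np.isnan(Q).any(1)]
    def rect(c,r,z0,z1):
        q=Q[(np.hypot(Q[:,0]-c[0],Q[:,1]-c[1])<r)&(Q[:,2]>z0)&(Q[:,2]<z1)]
        print(fn,len(q),cv2.minAreaRect(q[:,:2].astype(np.float32).copy()) if len(q)>3 else '')
    rect((507,-207),100,14,28); rect((507,-207),80,148,165)
a=cv2.imread('pics/w7.png'); b=cv2.imread('pics/s7.png')[60:260,220:480]
cv2.imwrite('pics/c7.png',np.hstack([cv2.resize(a,(480,300)),cv2.resize(b,(320,300))[:, :]])[:, :800])
```

```text
[np.float64(15.5), array([ 0.57,  0.82, -4.34]), array([ 505.6 , -212.47,  160.76]), array([3.14, 0.  , 0.24])]
w7 981 ((514.2614135742188, -205.3779754638672), (90.69867706298828, 129.49183654785156), 13.71390438079834)
w7 3597 ((508.3680419921875, -211.94140625), (75.4473876953125, 105.81333923339844), 13.946964263916016)
s7 419 ((506.68017578125, -208.1873016357422), (102.75475311279297, 138.10763549804688), 13.233877182006836)
s7 158 ((499.9354553222656, -193.91104125976562), (79.90625, 75.41754913330078), 15.666407585144043)
```

View pics/c7.png

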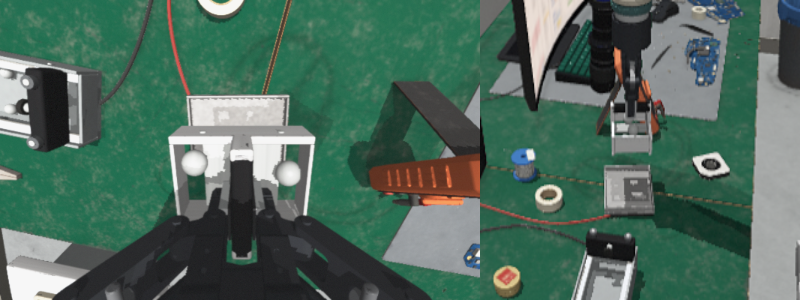

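The sieve hangs over the tray with large balls at (193,163) and (288,173) in the left view. The sieve is about 5 mm too far to −y. The multimeter stands at (430,180), so I'll check its clearance.

Run:
```python
from h import *
P=np.load('pics/P.npy')
q=P[(np.abs(P[:,0]-507)<250)&(np.abs(P[:,1]+207)<250)&(P[:,2]>60)&(P[:,2]<400)]
d=np.hypot(q[:,0]-507,q[:,1]+207); i=np.argsort(d)
print(len(q)); 
for z0 in (60,100,130,160): 
    m=q[:,2]>z0; print(z0, m.sum(), np.percentile(d[m],[1,5]).round() if m.any() else '', q[m][np.argmin(d[m])].round() if m.any() else '')
```

```text
3114
60 3114 [183. 186.] [ 532. -385.  113.]
100 1435 [182. 184.] [ 532. -385.  113.]
130 890 [183. 185.] [ 554. -381.  146.]
160 355 [187. 191.] [ 550. -385.  161.]
```

Request:
arm_command(series=[0,0.1,-0.2,0.5,0,0,0.2,-0.5,1.5,0,0,0.2,-0.5,3,0,0,0.2,-0.5,4,0,0,0.2,-0.5,4.5,0])

```text
clock: 16.02
eef_pos: [506.8, -203.4, 114.6]
tool_rot: [-3.14, 0.003, 0.242]
force: [-1.1, -1.1, -5.2]
width: 12.6
gripper_force: 58.7
```

Request:
arm_command(series=[0,0,0.2,0.7,0,0,-0.1,0.4,1.7,0,0,-0.1,0.4,2.7,0,0,-0.1,0.4,3.2,0,0,-0.1,0.4,3.2,0])

```text
clock: 16.43
eef_pos: [507.2, -208.2, 83.4]
tool_rot: [-3.14, 0.002, 0.241]
force: [-0.0, -0.2, -3.9]
width: 12.9
gripper_force: 58.7
```

Run:
```python
from h import *
shot('wrist','w8'); s=monitor.read_state(); print([np.round(s[k],2) for k in('clock','force','eef_pos','tool_rot')])
W,im=cloud('w8'); Q=W.reshape(-1,3); Q=Q[~np.isnan(Q).any(1)]
h=s['eef_pos'][2]-44.5+36
for r,z0,z1 in ((100,14,28),(80,h-8,h+4)):
    q=Q[(np.hypot(Q[:,0]-507,Q[:,1]+207)<r)&(Q[:,2]>z0)&(Q[:,2]<z1)]
    print(len(q),cv2.minAreaRect(q[:,:2].astype(np.float32).copy()),q[:,:2].min(0),q[:,:2].max(0))
```

```text
[np.float64(16.48), array([-0.1 ,  0.23, -3.94]), array([ 507.65, -208.31,   84.09]), array([-3.14,  0.  ,  0.24])]
1538 ((508.6005554199219, -207.03756713867188), (102.46399688720703, 129.97091674804688), 13.999333381652832) [ 445.96252357 -276.24241114] [ 573.47250969 -132.23697312]
4281 ((509.6029052734375, -207.62747192382812), (75.9263687133789, 106.30103302001953), 13.84682846069336) [ 462.59711354 -266.10565489] [ 557.6059124  -148.23687641]
```

Request:
arm_command(series=[0,0,0,0.6,0,0,0,0,1.4,0,0,0,0,2.1,0,0,0,0,2.5,0,0,0,0,2.6,0])

```text
clock: 16.9
eef_pos: [507.5, -208.2, 57.7]
tool_rot: [-3.141, 0.002, 0.241]
force: [0.7, -0.1, -4.6]
width: 13.1
gripper_force: 58.7
```

Request:
arm_command(series=[0,0,0,0.1,0,0,0,0,0.2,0,0,0,0,0.3,0,0,0,0,0.3,0,0,0,0,0.3,0])

```text
clock: 17.32
eef_pos: [508.3, -208.5, 56.0]
tool_rot: [3.141, -0.0, 0.241]
force: [-0.6, 0.2, -4.9]
width: 12.9
gripper_force: 58.7
```

Request:
arm_command(series=[0,0,0,0.1,0,0,0,0,0.2,0,0,0,0,0.2,0,0,0,0,0.2,0,0,0,0,0.2,0])

```text
clock: 17.73
eef_pos: [508.4, -208.7, 55.0]
tool_rot: [3.141, -0.001, 0.241]
force: [-2.5, 0.3, 5.1]
width: 13.5
gripper_force: 60.1
```

Request:
arm_command(series=[0,0,0,-0.05,0,25,0,0,-0.05,0,45,0,0,-0.05,0,45,0,0,-0.05,0,45,0,0,-0.05,0])

```text
clock: 18.15
eef_pos: [508.5, -208.6, 54.4]
tool_rot: [3.141, -0.001, 0.241]
force: [0.1, -0.4, 0.6]
width: 38.5
gripper_force: 0.0
```

Request:
arm_command(series=[45,0,0,-1,0,45,0,0,-4,0,45,0,0,-7,0,45,-1,0,-10,0,45,-3,0,-13,0])

```text
clock: 18.57
eef_pos: [481.1, -214.8, 186.4]
tool_rot: [3.141, -0.003, 0.244]
force: [0.7, -1.1, 0.5]
width: 38.2
gripper_force: 0.0
```

Request:
arm_command(series=[45,0,0,-1,0,45,0,0,-1,0,45,0,0,-1,0,45,0,0,-1,0,45,0,0,-1,0])

```text
clock: 18.98
eef_pos: [478.8, -214.9, 192.9]
tool_rot: [-3.14, 0.002, 0.242]
force: [-0.6, -0.2, 0.4]
width: 38.4
gripper_force: 0.0
```

Run:
```python
from h import *
shot('wrist','w9'); shot('scene','sc9')
a=cv2.imread('pics/w9.png'); b=cv2.imread('pics/sc9.png')[170:350,200:450]
cv2.imwrite('pics/c9.png',np.hstack([cv2.resize(a,(480,300)),cv2.resize(b,(320,300))]))
W,im=cloud('w9'); Q=W.reshape(-1,3); Q=Q[~np.isnan(Q).any(1)]
q=Q[(np.hypot(Q[:,0]-507,Q[:,1]+207)<80)&(Q[:,2]>40)&(Q[:,2]<52)]; print(cv2.minAreaRect(q[:,:2].astype(np.float32).copy()),np.percentile(q[:,2],[10,50,90]))
q=Q[(np.hypot(Q[:,0]-507,Q[:,1]+207)<80)&(Q[:,2]>64)&(Q[:,2]<90)]; print(q[:,2].max(),np.linalg.lstsq(np.c_[q[:,:2],np.ones(len(q))],q[:,2],rcond=None)[0])
```

```text
((507.81683349609375, -209.06512451171875), (81.47574615478516, 105.33403015136719), 14.240017890930176) [43.69760173 46.06728804 47.15347013]
81.09431180445216 [-9.92331087e-03  8.32704438e-03  8.47726542e+01]
```

View pics/c9.png

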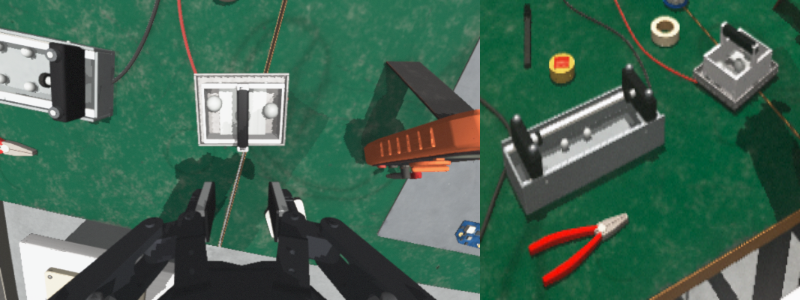

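The sieve stands flat in the tray with its wall tops at z≈46, as expected. The large balls are at (213,103) and (270,110), and small balls lie in the catch box. The pliers, tape and tin have not moved. Handing in.

```bash
python3 -c "
from cell import workorder; print(workorder.finish_job())"
```

```text
the job is handed in; nothing more can be done
None
```

The job is handed in at about 19 s: I knocked the sieve left, right, left, right (roughly 4.5–6.5 mm each), shook it until its bars were clear of small balls, and stood it flat in the tray; I didn't count all four small balls in the box, and the third large ball showed only partly, under the handle bar.

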